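Find the key that unlocks the carver's tool chest

TASK

One of the three keys in the wooden stand unlocks the lock on the sloping lid of the tool chest, and only by trying can you tell which: push a key fully home in the keyhole and turn it clockwise; a wrong key goes in too but turns idly, and the brass pointer by the keyhole stays put. Turn the right key clockwise until it stops and leave it there, fully home and turned; every other key must end standing in the stand, in any of its slots. Do not shift the mallet, the oil bottle or the chisel.

Things in the scene. Friction and masses are not known exactly. Their poses are not given: they have to be found in the camera images.
- keyhole (a point): centre of the keyhole, on the outer face of the steel lock plate (90 x 64 mm, 6 mm proud of the chest's sloping lid). z straight out of the lid, leaning 0.55 rad from vertical towards the chest's front; x up the slope. A slot 35 mm along x by 10 along y in a 5 mm plate. A key goes in with its bit's width along x and is home when its collar rests on the plate: bow's centre 34 mm outside this point
- lock: the lock plate (origin and axes as the keyhole's), with a raised rim round the keyhole, 42 mm bore, 3 mm high, that takes the collar; a hollow lock behind it. The blade is free to turn only in the last 3 mm before home. Keys turn clockwise seen from outside; a wrong key turns idly and takes nothing along; turned back to where it went in, it draws out again
- turn1 (a joint): angle of lock drum 1, rad: 0 locked (start), 1.2 unlocked (stop), clockwise positive. One of three interchangeable drums is fitted in the lock, which one changes; the other two are out of use and stay at 0. The right key has about 0.25 rad of play, then takes the drum along: about 1.45 in all; friction 0.06 N m, it stays where left. A small brass pointer on the plate, up the slope at first, turns with it
- turn2 (a joint): the same of lock drum 2
- turn3 (a joint): the same of lock drum 3
- chest: wooden tool chest, fixed, 220 mm deep (x), 270 mm wide (y); lid rising from 70 mm at the front (-x) to 168 mm, then a flat top 60 mm deep. Origin under its centre, on the bench; x towards its back. The keyhole lies 33 mm in front of the origin and 124 mm up. It may stand left or right of the stand
- stand: wooden key stand, fixed, 65 mm (x) by 175 mm (y) by 55 mm high, with three through slots 35 x 12 mm (long along x) at y = -55, 0 and 55 mm. Origin under its centre on the bench. A standing key hangs in a slot with its collar on the stand's top, so its bow's centre is 89 mm above the bench and its bow's 28 mm width lies along the stand's x
- key1_bow (a point): centre of key 1's bow, a flat block 28 (x) x 10 (y) x 28 (z) mm, pinched across the 10. Steel double-bitted key, 87 mm long, 100 g; z from tip to bow (up while it stands), x along the bit's width; a half turn about z changes nothing. Below this point: neck 8 mm thick; collar 38 mm across, 4 thick, underside at 34 mm; blade 17 x 6 mm from 42 to 69 mm with one pair of teeth, 30 mm across, 7 mm tall; tip at 73 mm
- key2_bow (a point): the same on key 2; the keys differ only in how far down the blade the pair of teeth stands (middle 46, 55 or 64 mm below the bow's centre), out of sight while they stand; which key fits changes from time to time
- key3_bow (a point): the same on key 3
- mallet_mid (a point): carver's round wooden mallet standing on its head, handle up, 240 mm tall, head 86 mm across at most; this point half-way up. Close behind the stand; must not be shifted
- oil_mid (a point): oil bottle, 60 mm across, 200 mm tall, standing between stand and chest; this point half-way up. Must not be shifted
- chisel_mid (a point): chisel lying along the flat top of the chest, 168 mm up, about 250 mm long, 24 mm thick; this point at the handle's end by the blade, handle towards its -x. Must not be shifted
Mind the look-alikes: they are no part of the job. What is shaped like the part that bears key1_bow but blue, orange or purple is not meant.

How it is judged:
On the way, in this order (a step that is already met when the one before it is completed fails the run):
1. a key is fully home in the lock (((z of key1_bow in the frame of keyhole between 0.029 and 0.038 m and x of key1_bow in the frame of keyhole between -0.006 and 0.006 m and y of key1_bow in the frame of keyhole between -0.006 and 0.006 m) or (z of key2_bow in the frame of keyhole between 0.029 and 0.038 m and x of key2_bow in the frame of keyhole between -0.006 and 0.006 m and y of key2_bow in the frame of keyhole between -0.006 and 0.006 m) or (z of key3_bow in the frame of keyhole between 0.029 and 0.038 m and x of key3_bow in the frame of keyhole between -0.006 and 0.006 m and y of key3_bow in the frame of keyhole between -0.006 and 0.006 m)) and value of joint each of turn1, turn2, turn3 below 0.3 rad), for 0.1 s.
2. the lock is turned at least 0.95 rad, with a key home in it (value of joint any of turn1, turn2, turn3 above 0.95 rad and ((z of key1_bow in the frame of keyhole between 0.029 and 0.038 m and x of key1_bow in the frame of keyhole between -0.006 and 0.006 m and y of key1_bow in the frame of keyhole between -0.006 and 0.006 m) or (z of key2_bow in the frame of keyhole between 0.029 and 0.038 m and x of key2_bow in the frame of keyhole between -0.006 and 0.006 m and y of key2_bow in the frame of keyhole between -0.006 and 0.006 m) or (z of key3_bow in the frame of keyhole between 0.029 and 0.038 m and x of key3_bow in the frame of keyhole between -0.006 and 0.006 m and y of key3_bow in the frame of keyhole between -0.006 and 0.006 m))), for 0.1 s.
At the end, for the whole second after the job is handed in: the lock's drum is turned beyond 0.95 rad (stop at 1.2), one key is left home in the keyhole (bow's centre 29 to 38 mm out from the plate and within 6 mm of the axis), and the other two stand in the stand (collar within 5 mm of its top, leaning less than 0.2 rad) (value of joint any of turn1, turn2, turn3 above 0.95 rad and (((z of key1_bow in the frame of keyhole between 0.029 and 0.038 m and x of key1_bow in the frame of keyhole between -0.006 and 0.006 m and y of key1_bow in the frame of keyhole between -0.006 and 0.006 m) and (z of key2_bow in the frame of stand between 0.08 and 0.094 m and x of key2_bow in the frame of stand between -0.012 and 0.012 m and y of key2_bow in the frame of stand between -0.075 and 0.075 m and angle between key2_bow's own z axis and vertical below 0.2 rad) and (z of key3_bow in the frame of stand between 0.08 and 0.094 m and x of key3_bow in the frame of stand between -0.012 and 0.012 m and y of key3_bow in the frame of stand between -0.075 and 0.075 m and angle between key3_bow's own z axis and vertical below 0.2 rad)) or ((z of key2_bow in the frame of keyhole between 0.029 and 0.038 m and x of key2_bow in the frame of keyhole between -0.006 and 0.006 m and y of key2_bow in the frame of keyhole between -0.006 and 0.006 m) and (z of key1_bow in the frame of stand between 0.08 and 0.094 m and x of key1_bow in the frame of stand between -0.012 and 0.012 m and y of key1_bow in the frame of stand between -0.075 and 0.075 m and angle between key1_bow's own z axis and vertical below 0.2 rad) and (z of key3_bow in the frame of stand between 0.08 and 0.094 m and x of key3_bow in the frame of stand between -0.012 and 0.012 m and y of key3_bow in the frame of stand between -0.075 and 0.075 m and angle between key3_bow's own z axis and vertical below 0.2 rad)) or ((z of key3_bow in the frame of keyhole between 0.029 and 0.038 m and x of key3_bow in the frame of keyhole between -0.006 and 0.006 m and y of key3_bow in the frame of keyhole between -0.006 and 0.006 m) and (z of key1_bow in the frame of stand between 0.08 and 0.094 m and x of key1_bow in the frame of stand between -0.012 and 0.012 m and y of key1_bow in the frame of stand between -0.075 and 0.075 m and angle between key1_bow's own z axis and vertical below 0.2 rad) and (z of key2_bow in the frame of stand between 0.08 and 0.094 m and x of key2_bow in the frame of stand between -0.012 and 0.012 m and y of key2_bow in the frame of stand between -0.075 and 0.075 m and angle between key2_bow's own z axis and vertical below 0.2 rad)))); the robot touches nothing.
It fails at once if the mallet is shifted more than 20 mm or tipped (distance of mallet_mid from where it was at the start of the episode above 0.02 m).
It fails at once if the oil is shifted more than 20 mm or tipped (distance of oil_mid from where it was at the start of the episode above 0.02 m).
It fails at once if the chisel is shifted more than 20 mm or tipped (distance of chisel_mid from where it was at the start of the episode above 0.02 m).
It also fails if it takes over 72 s, if anything falls off the work surface, if the arm or the gripper's body presses on something with over 40 N, if the wrist force passes 120 N, or if a joint passes its speed limit or range.

ROBOT

A 6-joint arm with a two-finger parallel gripper is mounted at the origin on the work surface. World frame = base frame: x ahead of the robot, y to its left, z up, the work surface at z = 0. Lengths are in m, angles in rad, forces in N, time in s.
With the tool pointing down it reaches from about 0.35 to 0.775 m from the base axis. Payload 5.5 kg.
Tool frame: the origin (TCP) lies at the very end of the fingers, on their centre line; the grasp point (between the pads) lies 19 mm behind it; z points along the fingers, y is the line along which they close (so a half turn about z gives the same grasp; the last joint's range is limited). The gripper opens to 85 mm and grips with 20 to 120 N. Pads are 22 mm wide; open, the fingers measure 114 mm over their backs; the gripper's body (76 mm by 85 mm) begins 54 mm behind the grasp point. The pads swing forward as they close: fully open they stand 13 mm farther back than shut.
Start: joints at [1.009, 0.313, 0.046, 1.304, 0, 1.431], TCP at [0.235, 0.525, 0.231] pointing down, gripper open.
Joint ranges: [-2.76, 2.76], [-0.86, 1.69], [-1.03, 1.26], [-2.2, 2.34], [-1.47, 1.5], [-3.14, 3.14]. Speed limits (rad/s): [2.57, 2.57, 3.14, 3.14, 3.14, 3.14].

INTERFACE

Orientations are given as a unit quaternion [w, x, y, z].
In Python, from workcell import get_state, read_camera, calibration, hand_in gives the robot as it stands.
- The arm moves only by the tool drive_tool, never from a script. Its argument "deltas" is a list that holds one entry, the list of rows, each a list of 7 numbers: the closure in counts, from 0 (fully open) to 255 (shut), then the shift along the tool's x, y, z in m, then the turn, a rotation vector about the tool's x, y, z in degrees. A call has 1 to 12 rows; each row is the pose to reach, as a shift and turn from the pose commanded when the call began, along the tool's axes at that moment; what a row does not reach only later rows make up. A row lasts 1/8 s, in which the tool goes at most 62.5 mm and 10.7 degrees, less where a joint would pass 70% of its speed; a pose out of reach is approached as far as the arm can. A call with a gripper value outside its range is refused whole. The fingers move at their own pace and stop on an object; "newtons" is the grip in N (left out, the last holds). Time passes only in rows, so rows that repeat a pose let the fingers close. It gives the time, the measured TCP pose, the force, the opening and the grip force at its end, in the units of the state.
- get_state(): the state, without advancing time (a new reading comes with each control period).
- read_camera(name): name is "scene" or "top"; returns (picture, depth): 480x640x3 uint8, red, green, blue; 480x640 float32, m along the optical axis (not along the pixel's ray), 0 where there is no reading.
- calibration(name): a dict with "mtx" (3x3 intrinsics, pixels), "world_from_camera" (4x4, takes a point from camera to world coordinates). Camera axes: x right, y up, looking along -z (the intrinsics and any distortion apply to the point x, -y, -z); pixel columns grow to the right and rows downward; lengths in m; the calibration is good to about 2 mm. A picture is of the moment at which its call begins. calibration takes no time and is no camera call.
- hand_in(): hands the job in; it is judged then, once.
The state is a dict: "clock": time; "joint_pos": joint angles; "qvel": joint speeds; "tau": joint torques, N m; "tcp_pos": TCP position; "orientation": TCP orientation; "wrist_force": force on the tool from outside, world axes, zero at the start; "ft_torque": the same for the moment, N m; "finger_gap": finger opening in m; "grip_force": force on a finger pad.
Only numpy, scipy, OpenCV 4.12 (cv2) and the standard library are available. Lean on these libraries where they do the work, as an engineer would, in place of code of your own. Each camera call takes 0.05 s, during which the arm holds its last target. There are 200 camera calls.

## Working session

There is one attempt and no reset: what is moved stays moved. The work goes in short steps, Python scripts to look and compute and a tool call to move; the robot and the scene stay as the last step left them, time stands still between calls to the robot, and variables do not carry over. Pictures are saved under pics/ and viewed, at most 10 in all, crops included, and the job is handed in when it is done.

Besides the shell and the picture viewer there is one more tool, called as name([rows], argument=value, ...), one row to a line, values as JSON. drive_tool: Moves the arm, as the interface text tells. Its arguments: {"type":"object","properties":{"deltas":{"type":"array","items":{"type":"array","items":{"type":"array","items":{"type":"number"}}}},"newtons":{"type":"number"}},"required":["deltas"]}

```bash
mkdir -p pics; python3 - <<'E'
from workcell import *
import cv2,numpy as np
s=get_state();print(s)
for n in("scene","top"):
    p,d=read_camera(n);c=calibration(n);print(n,c)
    cv2.imwrite(f"pics/{n}0.png",p[...,::-1]);np.savez(f"{n}0.npz",p=p,d=d)
E
```

```text
{'clock': 0.0, 'joint_pos': array([ 1.00941004e+00,  3.14034158e-01,  4.49640570e-02,  1.30360083e+00,
       -2.43049329e-05,  1.43119182e+00]), 'qvel': array([ 4.31684424e-04, -1.21036642e-03,  1.88859704e-04, -5.94250302e-05,
        1.36211397e-04, -8.86798487e-04]), 'tau': array([-1.29511362e-03, -4.80633116e+01,  2.98530811e+01,  1.95570441e-02,
       -3.32066011e-04,  2.16820524e-05]), 'tcp_pos': array([0.23513578, 0.52415516, 0.23038357]), 'orientation': array([-3.10422092e-04,  2.09331032e-01,  9.77844384e-01, -8.84491420e-04]), 'wrist_force': array([ 0.45762693, -0.00123059,  0.18972474]), 'ft_torque': array([-0.00650688, -0.05764168, -0.01254078]), 'grip_force': 0.0, 'finger_gap': 0.08540737568789757}
scene {'mtx': array([[507.44210751,   0.        , 320.58862899],
       [  0.        , 507.44210751, 236.51937851],
       [  0.        ,   0.        ,   1.        ]]), 'world_from_camera': array([[ 0.56426415, -0.46138902,  0.68463577,  1.27321676],
       [ 0.82524107,  0.29095209, -0.48407031, -0.51603266],
       [ 0.02414852,  0.83813308,  0.544931  ,  0.68414098],
       [ 0.        ,  0.        ,  0.        ,  1.        ]])}
top {'mtx': array([[466.321165  ,   0.        , 317.90970535],
       [  0.        , 466.321165  , 241.93949212],
       [  0.        ,   0.        ,   1.        ]]), 'world_from_camera': array([[-0.00609341,  0.99606291, -0.0884395 ,  0.50807133],
       [-0.99998026, -0.00593397,  0.00206563, -0.01141195],
       [ 0.0015327 ,  0.08845034,  0.99607941,  1.020256  ],
       [ 0.        ,  0.        ,  0.        ,  1.        ]])}
```

View pics/scene0.png

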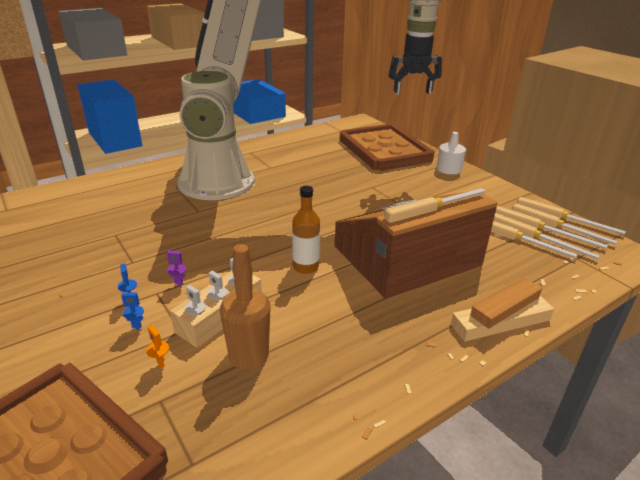

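View pics/top0.png

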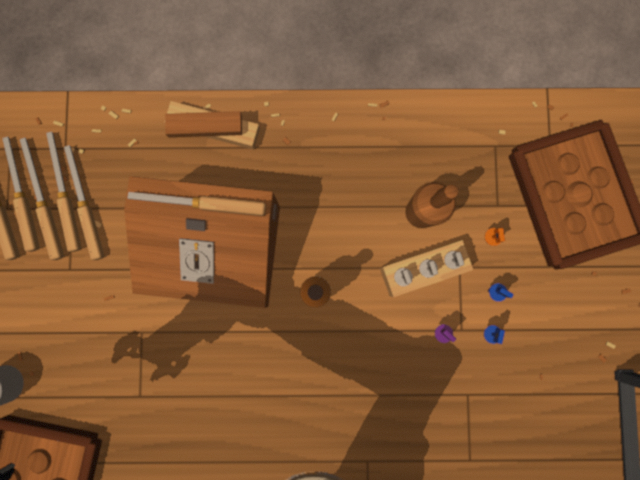

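The top view shows the chest with its lock plate at about (197,261). The stand is at about (428,268), with steel keys at (403,276), (429,266) and (455,258). The candidates for "key" are those three, two blue at (500,292) and (494,335), one orange at (495,236) and one purple at (445,334). Only the grey steel ones standing in the stand fit the description. I'll confirm that in a crop and measure.

```bash
cat > h.py <<'E'
import numpy as np,cv2
from workcell import *
def pts(n,d):
    c=calibration(n);K=c["mtx"];T=c["world_from_camera"]
    v,u=np.mgrid[:480,:640]
    P=np.stack([(u-K[0,2])/K[0,0]*d,-(v-K[1,2])/K[1,1]*d,-d],-1)
    return P@T[:3,:3].T+T[:3,3]
def ray(n,uv):
    c=calibration(n);K=c["mtx"];T=c["world_from_camera"]
    r=np.array([(uv[0]-K[0,2])/K[0,0],-(uv[1]-K[1,2])/K[1,1],-1])
    return T[:3,3],T[:3,:3]@r
def onplane(n,uv,p0,nn):
    o,r=ray(n,uv);return o+r*np.dot(np.array(p0)-o,nn)/np.dot(r,nn)
E
python3 - <<'E'
from h import *
z=np.load("top0.npz");p,d=z["p"],z["d"];W=pts("top",d)
hsv=cv2.cvtColor(p,cv2.COLOR_RGB2HSV)
def grid(rect,lo,hi):
    u0,v0,u1,v1=rect;m=np.zeros((480,640),np.uint8);m[v0:v1,u0:u1]=1
    return m.astype(bool)&(W[...,2]>lo)&(W[...,2]<hi)
print("table z",np.median(W[350:400,200:300,2]))
m=grid((370,230,485,305),.045,.065)
q=W[m][:,:2];print("stand top z",np.median(W[m][:,2]),"n",len(q))
m2=grid((370,230,485,305),.045,.12); # incl keys
r=cv2.minAreaRect(W[m2][:,:2].astype(np.float32));print("stand rect",r)
# steel
st=(hsv[...,1]<60)&(hsv[...,2]>100)
m3=grid((370,230,485,305),.062,.12)
n,l,s,c=cv2.connectedComponentsWithStats(m3.astype(np.uint8));
for i in range(1,n):
    if s[i,4]>8: print("comp",s[i],c[i],W[l==i].mean(0),W[l==i][:,2].max(), cv2.minAreaRect(W[(l==i)&(W[...,2]>.09)][:,:2].astype(np.float32)) if ((l==i)&(W[...,2]>.09)).sum()>4 else 0)
m4=grid((110,165,290,315),.150,.178);print("chesttop",np.median(W[m4][:,2]))
lid=grid((110,165,290,315),.06,.16)
P=W[lid];
for _ in range(5):
    A=np.c_[P[:,:2],np.ones(len(P))];co=np.linalg.lstsq(A,P[:,2],rcond=None)[0];res=P[:,2]-A@co;P=P[abs(res)<max(.004,1.5*res.std())]
nn=np.array([-co[0],-co[1],1]);nn/=np.linalg.norm(nn);print("lid n",nn,"tilt",np.arccos(nn[2]),"yaw",np.arctan2(co[1],co[0]),co,res.std())
mc=grid((110,165,290,315),.06,.25);print("chest rect",cv2.minAreaRect(W[mc][:,:2].astype(np.float32)))
# plate
mp=(st&grid((165,230,225,290),.05,.2)).astype(np.uint8)
cs=max(cv2.findContours(mp,0,2)[0],key=cv2.contourArea);h=cv2.convexHull(cs);print("plate px",cv2.minAreaRect(h))
ph=np.array([onplane("top",x[0],[0,0,co[2]+.006/nn[2]],nn) for x in h])
ex=np.array([0,0,1])-nn*nn[2];ex/=np.linalg.norm(ex);ey=np.cross(nn,ex)
rr=cv2.minAreaRect(np.c_[ph@ex,ph@ey].astype(np.float32));print("plate rect",rr, "centre",rr[0][0]*ex+rr[0][1]*ey+nn*(ph[0]@nn))
print("ex",ex,"ey",ey)
a=cv2.resize(p[220:300,160:235],None,fx=5,fy=5,interpolation=2);b=cv2.resize(p[230:310,375:460+30],None,fx=5,fy=5,interpolation=2)
im=np.hstack([a,b])[...,::-1];print(im.shape);cv2.imwrite("pics/crop1.png",cv2.resize(im,(790,int(im.shape[0]*790/im.shape[1]))))
E
```

```text
table z -0.0008561965088450529
stand top z 0.054869912599284976 n 2328
stand rect ((0.5390394926071167, -0.23976966738700867), (0.06512661278247833, 0.17612294852733612), 18.278553009033203)
comp [451 251  13  15 129] [457.14728682 258.31782946] [ 0.55589694 -0.28962171  0.09524202] 0.10545582338740844 ((0.556165337562561, -0.29106438159942627), (0.027696633711457253, 0.011615121737122536), 18.215560913085938)
comp [426 260  12  15 115] [431.32173913 267.16521739] [ 0.5386095  -0.23753355  0.0964977 ] 0.1064018779924929 ((0.5391024947166443, -0.23977787792682648), (0.027691669762134552, 0.011303192004561424), 17.412912368774414)
comp [400 269  12  15 106] [405.41509434 276.        ] [ 0.52147063 -0.18573793  0.09701066] 0.10741004674081223 ((0.5218932628631592, -0.187095046043396), (0.027554836124181747, 0.010240555740892887), 19.501638412475586)
chesttop 0.16561195598578815
lid n [-0.51763008  0.0613948   0.85339896] tilt 0.5483247505779604 yaw -0.11805594604464484 [ 0.6065511  -0.0719415  -0.20323028] 0.001529375539663132
chest rect ((0.585751473903656, 0.21650362014770508), (0.2753375172615051, 0.22142794728279114), 83.44378662109375)
plate px ((196.0, 259.5), (32.0, 41.0), 0.0)
plate rect ((0.5100052952766418, 0.2845708727836609), (0.061147935688495636, 0.08771803230047226), 89.72819519042969) centre [0.55239598 0.22104722 0.12295435]
ex [ 0.84745886 -0.10051496  0.5212583 ] ey [1.17781909e-01 9.93039487e-01 6.93889390e-18]
(400, 950, 3)
```

View pics/crop1.png

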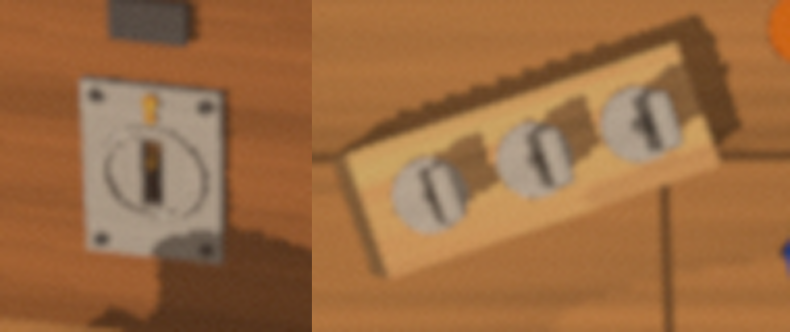

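The crop confirms it: on the right are three steel keys with round collars in the wooden stand, and on the left is the lock plate with its slot at crop (152,172) and the brass pointer up the slope at (150,107). I'll grasp the middle key first. The helper works out the moves.

```bash
cat >> h.py <<'E'
from scipy.spatial.transform import Rotation as Ro
ys=np.radians(18.28); C=np.array([np.cos(ys),np.sin(ys),0]);S=np.array([-np.sin(ys),np.cos(ys),0])
STAND=np.array([.5390,-.2398,0]); RS=np.c_[-C,S,[0,0,-1]]
yc=-.1165;t=.55
N=np.array([-np.sin(t)*np.cos(yc),-np.sin(t)*np.sin(yc),np.cos(t)]);EX=np.array([np.cos(t)*np.cos(yc),np.cos(t)*np.sin(yc),np.sin(t)]);EY=np.cross(N,EX)
KH=np.array([.5526,.2207,.1236]); RL=np.c_[-EX,EY,-N]
def cur():
    s=get_state();q=s["orientation"];return s,np.array(s["tcp_pos"]),Ro.from_quat([q[1],q[2],q[3],q[0]])
def delta(p,R):
    s,p0,R0=cur();R=Ro.from_matrix(R)
    print("shift mm",np.round(R0.inv().apply(np.array(p)-p0)*1e3,1),"rot deg",np.round((R0.inv()*R).as_rotvec(degrees=True),2),"t",round(s["clock"],2))
E
python3 - <<'E'
from h import *
z=np.load("top0.npz");p,d=z["p"],z["d"];W=pts("top",d)
o=np.array([196.6,261.4]);print("slot",onplane("top",o,KH,N),"EX..",N,EX)
print("block up N",((W[222:228,190:203]-KH)@N).mean(),((W[222:228,190:203]-KH)@EX).mean(),((W[200:235,180:212]-KH)@N).max())
print("mallet pts",W[203:210,423:432].reshape(-1,3).mean(0),W[188:193,449:454].reshape(-1,3).mean(0),"oil",W[290:294,314:318].reshape(-1,3).mean(0))
delta(STAND+[0,0,.30],RS)
E
```

```text
slot [0.55154311 0.22033141 0.12298268] EX.. [-0.51914422  0.06075541  0.85252452] [ 0.84674572 -0.0990946   0.52268723]
block up N 0.0014211192412040652 0.07784781056327687 0.7734359710405563
mallet pts [ 0.6551163  -0.22370138  0.13238704] [ 0.66498153 -0.24015484  0.23763833] oil [ 0.49386803 -0.00836333  0.19903553]
shift mm [-590.  -572.7  -68.7] rot deg [ -0.08  -0.05 -42.45] t 0.1
```

drive_tool([
  [[120,-0.02,-0.02,-0.06,0,0,0],[120,-0.59,-0.573,-0.069,0,0,-42.4],[120,-0.59,-0.573,-0.069,0,0,-42.4],[120,-0.59,-0.573,-0.069,0,0,-42.4],[120,-0.59,-0.573,-0.069,0,0,-42.4],[165,-0.59,-0.573,-0.069,0,0,-42.4],[165,-0.59,-0.573,-0.069,0,0,-42.4],[165,-0.59,-0.573,-0.069,0,0,-42.4],[165,-0.59,-0.573,-0.069,0,0,-42.4],[165,-0.59,-0.573,-0.069,0,0,-42.4],[165,-0.59,-0.573,-0.069,0,0,-42.4],[165,-0.59,-0.573,-0.069,0,0,-42.4]],
], newtons=60)

```text
clock: 1.6
tcp_pos: [0.4901, -0.1171, 0.298]
orientation: [-0.0, -0.158, 0.987, 0.0]
wrist_force: [0.9, 0.4, 0.1]
finger_gap: 0.0303
grip_force: 0.0
```

drive_tool([
  [[165,0,0,0,0,0,0],[165,0,0,0,0,0,0]],
])

```text
clock: 1.85
tcp_pos: [0.4894, -0.1149, 0.2976]
orientation: [-0.001, -0.158, 0.987, 0.001]
wrist_force: [-1.2, 0.4, 0.1]
finger_gap: 0.0298
grip_force: 0.0
```

```bash
python3 - <<'E'
from h import *
delta(STAND+[0,0,.13],RS); delta(STAND+[0,0,.07],RS)
E
```

```text
shift mm [  -8.4 -134.4  167.4] rot deg [ 0.09 -0.07 -0.1 ] t 1.85
shift mm [  -8.5 -134.5  227.4] rot deg [ 0.09 -0.07 -0.1 ] t 1.85
```

drive_tool([
  [[165,-0.008,-0.06,0.01,0,0,0],[165,-0.008,-0.12,0.03,0,0,0],[165,-0.008,-0.134,0.08,0,0,0],[165,-0.008,-0.134,0.13,0,0,0],[165,-0.008,-0.134,0.16,0,0,0],[165,-0.008,-0.134,0.16,0,0,0],[165,-0.008,-0.134,0.16,0,0,0]],
])

```text
clock: 2.72
tcp_pos: [0.5403, -0.239, 0.14]
orientation: [0.001, -0.159, 0.987, -0.001]
wrist_force: [-1.0, -0.4, 0.3]
finger_gap: 0.0304
grip_force: 0.0
```

```bash
python3 - <<'E'
from h import *
delta(STAND+[0,0,.07],RS)
p,d=read_camera("scene");cv2.imwrite("pics/s1.png",cv2.resize(p[200:360,130:340],None,fx=3.5,fy=3.5,interpolation=2)[...,::-1])
E
```

```text
shift mm [ 1.6 -0.3 70. ] rot deg [-0.08  0.08  0.05] t 2.73
```

View pics/s1.png

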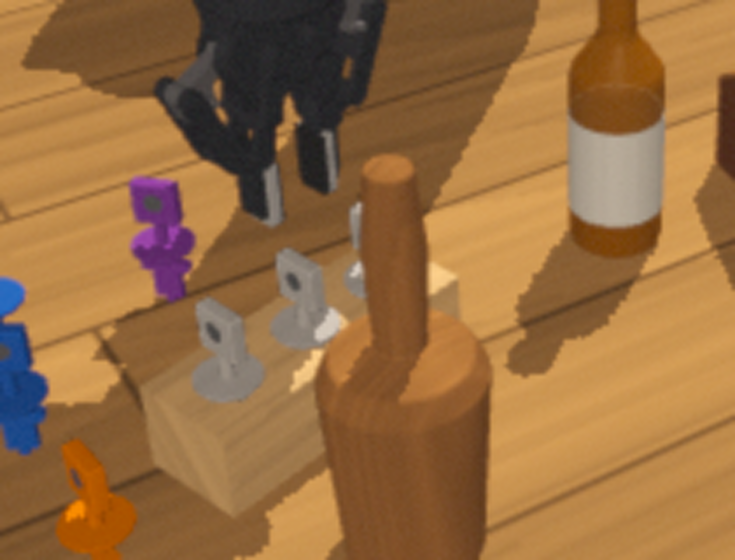

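The crop shows the fingers straddling the middle key's bow at (300,280), with the knuckles well above the neighbouring bows. I'll descend and grip.

drive_tool([
  [[165,0.0016,0,0.04,0,0,0],[165,0.0016,0,0.068,0,0,0],[165,0.0016,0,0.07,0,0,0],[230,0.0016,0,0.07,0,0,0],[230,0.0016,0,0.07,0,0,0],[230,0.0016,0,0.07,0,0,0],[230,0.0016,0,0.07,0,0,0]],
], newtons=60)

```text
clock: 3.65
tcp_pos: [0.5392, -0.241, 0.0702]
orientation: [0.001, -0.158, 0.987, -0.001]
wrist_force: [-1.5, -0.1, 6.5]
finger_gap: 0.0093
grip_force: 47.3
```

drive_tool([
  [[230,0,0,-0.05,0,0,0],[230,0,0,-0.11,0,0,0],[230,0,0,-0.17,0,0,0],[230,0,0,-0.23,0,0,0],[230,0,0,-0.24,0,0,0],[230,0,0,-0.24,0,0,0]],
])

```text
clock: 4.4
tcp_pos: [0.5382, -0.2405, 0.3087]
orientation: [0.001, -0.158, 0.987, -0.0]
wrist_force: [0.3, -0.5, -2.0]
finger_gap: 0.0096
grip_force: 46.7
```

```bash
python3 - <<'E'
from h import *
print(get_state()["finger_gap"],get_state()["grip_force"],get_state()["wrist_force"])
delta([.47,.0,.31],RL);delta([.47,.22,.29],RL);delta(KH+.111*N,RL)
E
```

```text
0.009569459334225197 46.70060634613037 [ 0.27282671 -0.48767596 -2.00394073]
shift mm [-10.5 249.7  -1.6] rot deg [  6.8  -30.94  24.28] t 4.4
shift mm [-79.3 458.7  18.3] rot deg [  6.8  -30.94  24.28] t 4.4
shift mm [-105.2  458.1   90.1] rot deg [  6.8  -30.94  24.28] t 4.4
```

drive_tool([
  [[230,-0.01,0.06,0,0,0,0],[230,-0.01,0.12,0,0,0,0],[230,-0.01,0.18,0,0,0,0],[230,-0.01,0.25,0,1.7,-7.7,6.1],[230,-0.02,0.31,0,3.4,-15.5,12.1],[230,-0.05,0.37,0.01,5.1,-23.2,18.2],[230,-0.079,0.42,0.018,6.8,-30.94,24.3],[230,-0.079,0.459,0.018,6.8,-30.94,24.3],[230,-0.079,0.459,0.018,6.8,-30.94,24.3],[230,-0.079,0.459,0.018,6.8,-30.94,24.3],[230,-0.079,0.459,0.018,6.8,-30.94,24.3],[230,-0.079,0.459,0.018,6.8,-30.94,24.3]],
])

```text
clock: 5.9
tcp_pos: [0.4699, 0.2189, 0.2902]
orientation: [0.27, 0.058, 0.961, -0.016]
wrist_force: [0.2, -0.6, -0.9]
finger_gap: 0.0091
grip_force: 46.8
```

```bash
python3 - <<'E'
from h import *
print(get_state()["joint_pos"])
delta([.47,.22,.29],RL);delta(KH+.111*N,RL)
E
```

```text
[ 0.44231718 -0.16533095 -0.47911661  0.77951815 -0.28108989  0.49315879]
shift mm [0.1 1.1 0.1] rot deg [-0.06 -0.08 -0.16] t 5.9
shift mm [17.1 11.4 73.8] rot deg [-0.06 -0.08 -0.16] t 5.9
```

drive_tool([
  [[230,0.017,0.011,0.04,0,0,0],[230,0.017,0.011,0.074,0,0,0],[230,0.017,0.011,0.074,0,0,0],[230,0.017,0.011,0.074,0,0,0]],
])

```text
clock: 6.4
tcp_pos: [0.4951, 0.228, 0.2193]
orientation: [0.271, 0.057, 0.961, -0.015]
wrist_force: [-0.4, 0.4, -0.7]
finger_gap: 0.0092
grip_force: 46.7
```

```bash
python3 - <<'E'
from h import *
delta(KH+.111*N,RL)
out=[]
for n,(u,v) in(("top",(200,262)),("scene",(385,235))):
    p,d=read_camera(n);np.savez(n+"1.npz",p=p,d=d)
    out.append(cv2.resize(p[v-45:v+45,u-45:u+45],(395,395),interpolation=2))
cv2.imwrite("pics/l1.png",np.hstack(out)[...,::-1])
E
```

```text
shift mm [ 0.6 -0.6  0.8] rot deg [ 0.01 -0.03 -0.12] t 6.4
```

View pics/l1.png

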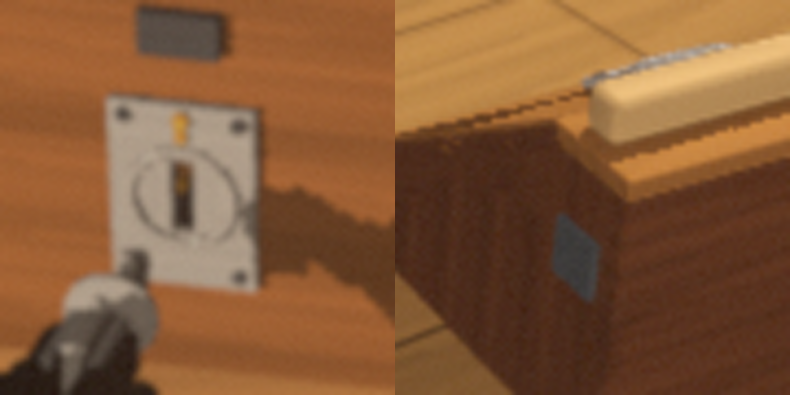

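```bash
cat >> h.py <<'E'
def lockframe(P): return (P-KH)@np.c_[EX,EY,N]
def steel(p):
    hsv=cv2.cvtColor(p,cv2.COLOR_RGB2HSV);return (hsv[...,1]<70)&(hsv[...,2]>70)
E
python3 - <<'E'
from h import *
z=np.load("top1.npz");p,d=z["p"],z["d"];L=lockframe(pts("top",d))*1e3
m=steel(p);box=np.zeros_like(m);box[265:310,160:195]=1;m&=box
m2=m&(abs(L[...,2]-100)<7);q=L[m2];print(len(q),q.min(0),q.max(0),np.median(q,0))
ph=[onplane("top",uv,KH+.100*N,N) for uv in np.argwhere(m2)[:,::-1]]
Q=lockframe(np.array(ph))[:,:2]*1e3
(c,r)=cv2.minEnclosingCircle(Q.astype(np.float32));print("collar circ",c,r)
for a in range(-20,26,3):
    s=Q[abs(Q[:,0]-a)<1.5]
    if len(s): print(a,s[:,1].min().round(1),s[:,1].max().round(1))
mt=box&(L[...,2]>50)&(L[...,2]<85);q=L[mt];print("tip",len(q),q.min(0),q.max(0),np.median(q,0))
# plate & slot subpixel
g=cv2.cvtColor(p,cv2.COLOR_RGB2GRAY)
print(g[246:278,189:205])
E
```

```text
153 [-10.23710572 -17.05169215  97.07897556] [ 18.26017152  15.61170057 102.70700329] [ 7.72153378 -3.14462441 99.99420582]
collar circ (2.1237645149230957, -1.0446921586990356) 17.68210220336914
-11 -12.6 -12.6
-8 -14.4 -14.4
-5 -16.3 -7.5
-2 -16.4 -7.6
1 -16.4 15.0
4 -16.5 16.6
7 -14.9 14.7
10 -14.9 12.8
13 -13.3 11.0
16 -11.6 7.3
19 -8.3 -3.1
tip 50 [-6.53757363 -3.22246991 55.695607  ] [16.23652516  3.09326271 83.16311787] [ 8.26869478 -1.96031065 73.54661807]
[[161 163 161 162 161 155 149 143 139 146 157 159 159 159 159 159]
 [161 161 162 162 160 155 147 138 136 146 159 162 162 160 161 161]
 [161 162 160 162 160 153 147 138 134 143 158 162 164 163 162 164]
 [159 158 157 155 153 150 146 143 138 148 159 164 162 162 160 162]
 [159 150 146 147 145 146 143 138 141 146 151 156 156 159 160 160]
 [161 154 151 151 148 149 150 145 147 145 143 139 139 147 157 160]
 [165 162 154 150 147 148 152 152 152 151 147 142 133 137 149 157]
 [158 158 153 146 137 127 126 129 139 144 153 152 145 138 137 144]
 [146 156 158 155 135 104  92  98 109 124 146 158 158 151 139 133]
 [149 156 162 157 134  94  7
[... 813 characters left out ...]
  76 127 153 159 159 158 159]
 [129 131 145 153 143 111  85  80  78  89 131 155 158 162 159 160]
 [139 129 126 136 139 127 115 117 114 117 141 154 157 156 157 159]
 [153 145 135 132 133 125 130 139 140 144 150 148 143 150 159 156]
 [157 156 153 145 143 137 136 143 147 155 160 151 145 151 152 145]
 [160 157 157 156 156 153 150 148 149 156 162 156 154 155 153 148]
 [155 158 159 160 158 155 157 154 153 157 159 154 154 155 155 155]
 [149 160 159 159 160 158 159 157 157 159 156 159 157 157 157 157]
 [141 159 162 163 161 162 161 163 159 161 160 160 158 161 158 160]
 [135 158 162 161 160 161 160 160 159 160 161 161 162 161 162 161]
 [130 155 160 158 159 158 159 159 162 159 160 160 161 161 161 161]]
```

drive_tool([
  [[230,0.001,0.0003,0.03,0,0,0],[230,0.001,0.0003,0.05,0,0,0],[230,0.001,0.0003,0.06,0,0,0],[230,0.001,0.0003,0.066,0,0,0],[230,0.001,0.0003,0.066,0,0,0]],
])

```text
clock: 7.12
tcp_pos: [0.5281, 0.2251, 0.1619]
orientation: [0.271, 0.056, 0.961, -0.015]
wrist_force: [-1.2, 0.5, -0.2]
finger_gap: 0.0094
grip_force: 46.9
```

```bash
python3 - <<'E'
from h import *
s,p0,R0=cur();print("lock TCP mm",lockframe(p0)*1e3,"F tool",R0.inv().apply(s["wrist_force"]))
p,d=read_camera("top");L=lockframe(pts("top",d))*1e3
m=steel(p);box=np.zeros_like(m);box[245:310,160:215]=1;m&=box
m2=m&(abs(L[...,2]-36)<6)
Q=lockframe(np.array([onplane("top",uv,KH+.036*N,N) for uv in np.argwhere(m2)[:,::-1]]))[:,:2]*1e3
for a in range(-20,26,3):
    s=Q[abs(Q[:,0]-a)<1.5]
    if len(s): print(a,s[:,1].min().round(1),s[:,1].max().round(1))
cv2.imwrite("pics/l2.png",cv2.resize(p[220:310,150:240],(590,590),interpolation=2)[...,::-1])
E
```

```text
lock TCP mm [-1.17540864  1.51206037 45.59808071] F tool [ 1.18995627  0.35269633 -0.45964688]
-14 -11.5 -11.5
-11 -13.4 -13.4
-8 -15.3 -11.6
-5 -17.3 -11.7
-2 -17.3 -8.0
1 -17.4 18.1
4 -17.4 18.0
7 -17.5 17.9
10 -15.7 16.0
13 -13.9 13.9
16 -12.1 10.2
19 -6.6 6.4
```

View pics/l2.png

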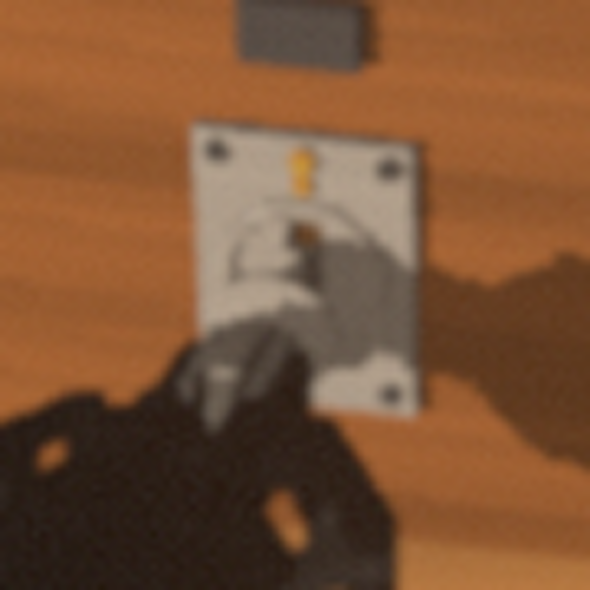

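The crop shows the key lined up with the slot at about (303,240), its tip entering without contact force. I'll push on.

drive_tool([
  [[230,0,-0.0005,0.006,0,0,0],[230,0,-0.0005,0.012,0,0,0],[230,0,-0.0005,0.018,0,0,0],[230,0,-0.0005,0.024,0,0,0],[230,0,-0.0005,0.024,0,0,0]],
])

```text
clock: 7.8
tcp_pos: [0.5402, 0.2228, 0.1401]
orientation: [0.27, 0.056, 0.961, -0.016]
wrist_force: [-0.4, -0.2, -2.1]
finger_gap: 0.0097
grip_force: 46.9
```

```bash
cat >> h.py <<'E'
def rep():
    s,p0,R0=cur();print("lock TCP mm",lockframe(p0)*1e3,"F tool",R0.inv().apply(s["wrist_force"]).round(1),"T tool",R0.inv().apply(s["ft_torque"]).round(2),"gap",s["finger_gap"],"j6",s["joint_pos"][5],"t",s["clock"])
E
python3 -c "
from h import *
rep()"
```

```text
lock TCP mm [-2.10623746  0.64330521 20.68659686] F tool [ 1.4 -0.2  1.6] T tool [-0.03  0.55  0.03] gap 0.009693985809680393 j6 0.4358962235429524 t 7.8
```

drive_tool([
  [[230,0,0,0.003,0,0,0],[230,0,0,0.0055,0,0,0],[230,0,0,0.007,0,0,0],[230,0,0,0.007,0,0,0]],
])

```text
clock: 8.3
tcp_pos: [0.5434, 0.2228, 0.1361]
orientation: [0.271, 0.056, 0.961, -0.015]
wrist_force: [-10.2, -1.0, 11.6]
finger_gap: 0.0097
grip_force: 49.3
```

```bash
python3 -c "
from h import *
rep()"
```

```text
lock TCP mm [-1.46601944  1.00465595 15.53949767] F tool [  2.5  -2.2 -15.1] T tool [0.48 1.09 0.04] gap 0.00967812222046461 j6 0.43243216767093545 t 8.3
```

drive_tool([
  [[230,0,0,0.001,0,0,8],[230,0,0,0.001,0,0,16],[230,0,0,0.001,0,0,24],[230,0,0,0.001,0,0,32],[230,0,0,0.001,0,0,32]],
])

```text
clock: 8.93
tcp_pos: [0.546, 0.2238, 0.1376]
orientation: [0.266, 0.319, 0.907, 0.062]
wrist_force: [-8.9, 1.0, 14.4]
finger_gap: 0.0092
grip_force: 49.8
```

```bash
python3 -c "
from h import *
rep()"
```

```text
lock TCP mm [ 1.3761619   2.2879223  15.55293805] F tool [ -0.   0. -17.] T tool [0.47 0.43 0.09] gap 0.00920618586082417 j6 0.9915740147710482 t 8.925
```

```bash
cat >> h.py <<'E'
def brass(save=None):
    p,d=read_camera("top");h=cv2.cvtColor(p,cv2.COLOR_RGB2HSV)
    m=(h[...,0]>16)&(h[...,0]<32)&(h[...,1]>130)&(h[...,2]>110);b=np.zeros_like(m);b[236:275,175:220]=1;m&=b
    q=np.argwhere(m)[:,::-1];print("brass px",len(q),q.mean(0) if len(q) else 0)
    if len(q):
        L=lockframe(np.array([onplane("top",u,KH,N) for u in q]))*1e3;c=L.mean(0);print("brass lock mm",c,"cw angle",np.arctan2(-c[1],c[0]),L.min(0),L.max(0))
    if save:cv2.imwrite(save,cv2.resize(p[220:310,150:240],(590,590),interpolation=2)[...,::-1])
E
python3 -c "
from h import *
brass('pics/b1.png')"
```

```text
brass px 11 [195.63636364 245.90909091]
brass lock mm [3.22948195e+01 6.35008625e-01 4.83573510e-14] cw angle -0.019660329958643127 [ 2.76625884e+01 -2.01416186e+00 -3.65459414e-14] [3.64624951e+01 1.95461000e+00 1.33704290e-13]
```

drive_tool([
  [[230,0,0,0,0,0,8],[230,0,0,0,0,0,16],[230,0,0,0,0,0,24],[230,0,0,0,0,0,24],[230,0,0,0,0,0,24]],
])

```text
clock: 9.6
tcp_pos: [0.5467, 0.2239, 0.138]
orientation: [0.248, 0.5, 0.821, 0.116]
wrist_force: [-8.5, 1.0, 14.0]
finger_gap: 0.0094
grip_force: 49.5
```

```bash
python3 -c "
from h import *
rep();brass('pics/b2.png')"
```

```text
lock TCP mm [ 2.21843578  2.47718187 15.58051738] F tool [ -0.1   0.1 -16.4] T tool [0.44 0.16 0.07] gap 0.00935096007352412 j6 1.4093589616006805 t 9.6
brass px 14 [195.71428571 245.92857143]
brass lock mm [3.22711040e+01 4.86184366e-01 5.96594930e-14] cw angle -0.015064485789115362 [ 2.57490539e+01 -2.01416186e+00 -3.65459414e-14] [3.64624951e+01 3.66811410e+00 1.40428658e-13]
```

View pics/b2.png

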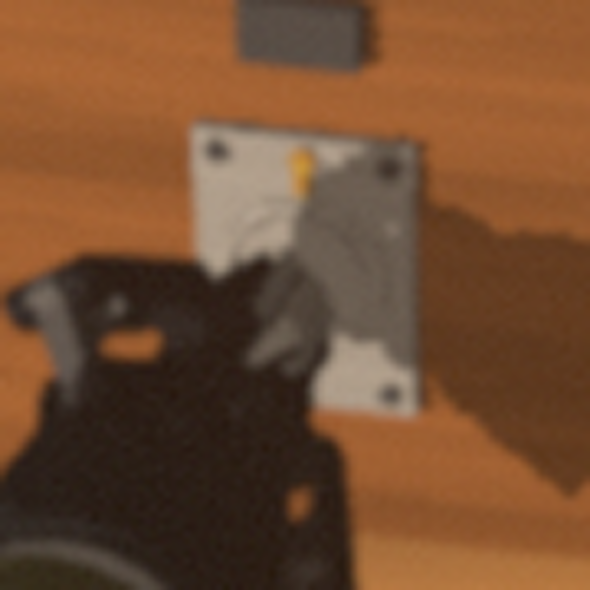

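The pointer at (303,170) hasn't moved after 56° of free turning, so this is the wrong key. I'll turn it back and draw it out.

drive_tool([
  [[230,0,0,0,0,0,-10],[230,0,0,0,0,0,-20],[230,0,0,0,0,0,-30],[230,0,0,0,0,0,-40],[230,0,0,0,0,0,-50],[230,0,0,0,0,0,-56],[230,0,0,0,0,0,-56],[230,0,0,0,0,0,-56]],
])

```text
clock: 10.65
tcp_pos: [0.5455, 0.2235, 0.1373]
orientation: [0.273, 0.056, 0.96, -0.015]
wrist_force: [-11.1, 0.8, 16.4]
finger_gap: 0.0094
grip_force: 50.0
```

```bash
python3 -c "
from h import *
rep();delta(KH+.111*N,RL)"
```

```text
lock TCP mm [ 0.84774299  1.93709655 15.53463992] F tool [  0.8  -0.4 -19.8] T tool [ 0.34  0.76 -0.12] gap 0.009357668674165005 j6 0.43164136238216416 t 10.65
shift mm [  0.5  -1.7 -95.5] rot deg [ 0.15  0.19 -0.04] t 10.65
```

drive_tool([
  [[230,0,0,-0.008,0,0,0],[230,0,0,-0.02,0,0,0],[230,0,0,-0.04,0,0,0],[230,0,0,-0.08,0,0,0],[230,0,0,-0.14,0,0,0],[230,0,0,-0.19,0,0,0],[230,0,0,-0.19,0,0,0],[230,0,0,-0.19,0,0,0]],
])

```text
clock: 11.65
tcp_pos: [0.4457, 0.2339, 0.2959]
orientation: [0.27, 0.056, 0.961, -0.015]
wrist_force: [0.3, 0.5, -1.3]
finger_gap: 0.009
grip_force: 46.9
```

```bash
python3 -c "
from h import *
rep();delta([.47,.1,.31],RL);delta([.47,-.0,.31],RS);delta(STAND+[.0,0,.31],RS)"
```

```text
lock TCP mm [ -1.79711992   0.70889046 203.22808547] F tool [0.4 0.5 1.2] T tool [-0.    0.6  -0.03] gap 0.008991213647072172 j6 0.5490248112970698 t 11.65
shift mm [ -41.3 -130.2    8.6] rot deg [ 0.04 -0.09 -0.02] t 11.65
shift mm [ -51.3 -229.5   14.6] rot deg [ -6.8   30.93 -24.33] t 11.65
shift mm [-133.6 -459.7   64.7] rot deg [ -6.8   30.93 -24.33] t 11.65
```

drive_tool([
  [[230,-0.03,-0.06,0.005,0,0,0],[230,-0.041,-0.12,0.008,0,0,0],[230,-0.045,-0.17,0.012,-1.7,7.7,-6.1],[230,-0.051,-0.23,0.0146,-3.4,15.5,-12.1],[230,-0.08,-0.29,0.03,-5.1,23.2,-18.2],[230,-0.1,-0.35,0.045,-6.8,30.93,-24.3],[230,-0.12,-0.41,0.056,-6.8,30.93,-24.3],[230,-0.134,-0.46,0.065,-6.8,30.93,-24.3],[230,-0.134,-0.46,0.065,-6.8,30.93,-24.3],[230,-0.134,-0.46,0.065,-6.8,30.93,-24.3],[230,-0.134,-0.46,0.065,-6.8,30.93,-24.3]],
])

```text
clock: 13.02
tcp_pos: [0.5393, -0.2389, 0.31]
orientation: [-0.0, -0.159, 0.987, 0.0]
wrist_force: [0.2, -0.4, -1.2]
finger_gap: 0.0092
grip_force: 46.9
```

```bash
python3 -c "
from h import *
delta([.5392,-.2410,.0702],RS);print(get_state()['wrist_force'],get_state()['clock'])"
```

```text
shift mm [  0.6  -2.2 239.8] rot deg [ 0.06 -0.02  0.02] t 13.03
[ 0.20918394 -0.44797909 -1.16856555] 13.025
```

drive_tool([
  [[230,0.0006,-0.002,0.06,0,0,0],[230,0.0006,-0.002,0.12,0,0,0],[230,0.0006,-0.002,0.165,0,0,0],[230,0.0006,-0.002,0.175,0,0,0],[230,0.0006,-0.002,0.185,0,0,0],[230,0.0006,-0.002,0.195,0,0,0],[230,0.0006,-0.002,0.195,0,0,0]],
])

```text
clock: 13.9
tcp_pos: [0.5401, -0.2423, 0.1159]
orientation: [0.0, -0.158, 0.987, -0.0]
wrist_force: [0.7, -0.6, -0.5]
finger_gap: 0.0096
grip_force: 46.8
```

drive_tool([
  [[230,0,0.0012,0.01,0,0,0],[230,0,0.0012,0.02,0,0,0],[230,0,0.0012,0.03,0,0,0],[230,0,0.0012,0.04,0,0,0],[230,0,0.0012,0.0445,0,0,0],[230,0,0.0012,0.0445,0,0,0]],
])

```text
clock: 14.65
tcp_pos: [0.5393, -0.241, 0.0707]
orientation: [0.0, -0.158, 0.987, 0.0]
wrist_force: [-0.0, -0.7, -0.6]
finger_gap: 0.0091
grip_force: 47.1
```

drive_tool([
  [[165,0,0,0,0,0,0],[165,0,0,0,0,0,0],[165,0,0,-0.03,0,0,0],[165,0,0,-0.065,0,0,0],[165,0,0.01,-0.07,0,0,0],[165,0,0.055,-0.07,0,0,0],[165,0,0.055,-0.06,0,0,0],[165,0,0.055,-0.03,0,0,0],[165,0,0.055,0,0,0,0],[165,0,0.055,0,0,0,0],[230,0,0.055,0,0,0,0],[230,0,0.055,0,0,0,0]],
])

```text
clock: 16.15
tcp_pos: [0.523, -0.1894, 0.0719]
orientation: [0.001, -0.158, 0.987, -0.001]
wrist_force: [0.5, -0.1, -0.5]
finger_gap: 0.0097
grip_force: 45.6
```

drive_tool([
  [[230,0,0,0,0,0,0],[230,0,0,0,0,0,0]],
])

```text
clock: 16.4
tcp_pos: [0.5224, -0.189, 0.0713]
orientation: [0.0, -0.158, 0.987, -0.0]
wrist_force: [0.4, 0.1, -1.8]
finger_gap: 0.0089
grip_force: 45.6
```

```bash
python3 - <<'E'
from h import *
s,p0,R0=cur();print((p0-STAND)@np.c_[C,S],p0[2],s["wrist_force"],s["finger_gap"],s["grip_force"],s["clock"])
p,d=read_camera("top");W=pts("top",d);m=np.zeros((480,640),bool);m[230:305,370:485]=1
cv2.imwrite("pics/st2.png",cv2.resize(p[225:310,370:490],(600,425),interpolation=2)[...,::-1])
m&=(W[...,2]>.085)&(W[...,2]<.112)&steel(p);n,l,s,c=cv2.connectedComponentsWithStats(m.astype(np.uint8))
for i in range(1,n):
    if s[i,4]>20: print(s[i,4],c[i],W[l==i].mean(0),W[l==i][:,2].max())
E
```

```text
[0.00019569 0.05344309] 0.07134642066471464 [ 0.37680202  0.12521286 -1.76991534] 0.008910433424566653 45.64023792743683 16.4
```

drive_tool([
  [[230,0,0,-0.05,0,0,0],[230,0,0,-0.11,0,0,0],[230,0,0,-0.17,0,0,0],[230,0,0,-0.23,0,0,0],[230,-0.005,0.02,-0.24,0,0,0],[230,-0.01,0.07,-0.24,0,0,0],[230,-0.01,0.12,-0.24,0,0,0]],
])

```text
clock: 17.32
tcp_pos: [0.4934, -0.0702, 0.3097]
orientation: [-0.0, -0.158, 0.987, 0.001]
wrist_force: [0.3, 0.0, -1.1]
finger_gap: 0.0098
grip_force: 45.8
```

```bash
python3 - <<'E'
from h import *
delta([.47,.22,.29],RL);delta(KH+.111*N-.0018*EX+.0007*EY,RL)
print(get_state()["finger_gap"])
p,d=read_camera("top");W=pts("top",d);m=np.zeros((480,640),bool);m[230:305,370:485]=1
m&=(W[...,2]>.085)&(W[...,2]<.112)
n,l,s,c=cv2.connectedComponentsWithStats(m.astype(np.uint8))
for i in range(1,n):
    if s[i,4]>20: print(s[i,4],c[i],(W[l==i].mean(0)-STAND)@np.c_[C,S],W[l==i][:,2].max())
E
```

```text
shift mm [-68.4 283.   20. ] rot deg [  6.9  -31.07  24.22] t 17.32
shift mm [-93.4 283.4  92.7] rot deg [  6.9  -31.07  24.22] t 17.32
0.009785853139686036
```

drive_tool([
  [[230,-0.01,0.06,0,1.7,-7.7,6.1],[230,-0.02,0.12,0,3.4,-15.5,12.1],[230,-0.04,0.18,0.005,5.1,-23.2,18.2],[230,-0.068,0.24,0.02,6.9,-31.07,24.2],[230,-0.068,0.283,0.02,6.9,-31.07,24.2],[230,-0.08,0.2834,0.05,6.9,-31.07,24.2],[230,-0.0934,0.2834,0.0927,6.9,-31.07,24.2],[230,-0.0934,0.2834,0.0927,6.9,-31.07,24.2],[230,-0.0934,0.2834,0.0927,6.9,-31.07,24.2],[230,-0.0934,0.2834,0.0927,6.9,-31.07,24.2]],
])

```text
clock: 18.62
tcp_pos: [0.4949, 0.2268, 0.2202]
orientation: [0.273, 0.056, 0.96, -0.015]
wrist_force: [0.6, 0.4, 0.1]
finger_gap: 0.0093
grip_force: 46.1
```

```bash
python3 - <<'E'
from h import *
rep();delta(KH+.045*N-.0018*EX+.0010*EY,RL)
p,d=read_camera("top");L=lockframe(pts("top",d))*1e3
m=steel(p);box=np.zeros_like(m);box[265:310,160:195]=1;m&=box
m2=m&(abs(L[...,2]-100)<7)
Q=lockframe(np.array([onplane("top",uv,KH+.100*N,N) for uv in np.argwhere(m2)[:,::-1]]))[:,:2]*1e3
for a in range(-20,26,3):
    s=Q[abs(Q[:,0]-a)<1.5]
    if len(s): print(a,s[:,1].min().round(1),s[:,1].max().round(1))
W=pts("top",d);m=np.zeros((480,640),bool);m[230:305,370:485]=1
m&=(W[...,2]>.085)&(W[...,2]<.112)
n,l,s,c=cv2.connectedComponentsWithStats(m.astype(np.uint8))
for i in range(1,n):
    if s[i,4]>20: print(s[i,4],c[i],(W[l==i].mean(0)-STAND)@np.c_[C,S],W[l==i][:,2].max())
E
```

```text
lock TCP mm [  1.08540366  -0.64135985 112.68715676] F tool [-0.5  0.5  0.2] T tool [ 0.03  0.58 -0.06] gap 0.009307754973553982 j6 0.48090392042732566 t 18.625
shift mm [ 3.2  1.6 67.7] rot deg [0.05 0.23 0.01] t 18.62
-11 -12.6 -12.6
-8 -16.2 -14.4
-5 -16.3 -9.3
-2 -18.1 -9.4
1 -18.2 15.0
4 -16.6 14.9
7 -16.6 12.9
10 -14.9 12.8
13 -15.1 11.0
16 -13.4 5.6
19 -10.0 -3.1
106 [458.02830189 258.27358491] [ 0.00011708 -0.05308527] 0.10589608054050792
98 [432.62244898 266.71428571] [0.00048859 0.00023811] 0.1053056719550044
```

drive_tool([
  [[230,0.0024,0.0016,0.03,0,0.2,0],[230,0.0024,0.0016,0.05,0,0.2,0],[230,0.0024,0.0016,0.06,0,0.2,0],[230,0.0024,0.0016,0.067,0,0.2,0],[230,0.0024,0.0016,0.067,0,0.2,0]],
])

```text
clock: 19.3
tcp_pos: [0.5275, 0.2243, 0.1603]
orientation: [0.27, 0.056, 0.961, -0.016]
wrist_force: [-0.4, 0.5, -0.5]
finger_gap: 0.0093
grip_force: 46.1
```

```bash
python3 -c "
from h import *
rep()"
```

```text
lock TCP mm [-2.41699594  0.69561459 44.48236223] F tool [0.6 0.5 0.2] T tool [-0.06  0.6   0.02] gap 0.00929572706770473 j6 0.4473745781458093 t 19.3
```

drive_tool([
  [[230,-0.0004,0.0003,0.006,0,0,0],[230,-0.0004,0.0003,0.012,0,0,0],[230,-0.0004,0.0003,0.018,0,0,0],[230,-0.0004,0.0003,0.023,0,0,0],[230,-0.0004,0.0003,0.023,0,0,0]],
])

```text
clock: 19.92
tcp_pos: [0.5393, 0.223, 0.1398]
orientation: [0.27, 0.056, 0.961, -0.016]
wrist_force: [0.5, -0.7, -1.4]
finger_gap: 0.0096
grip_force: 46.1
```

```bash
python3 -c "
from h import *
rep()"
```

```text
lock TCP mm [-3.05824708  0.75270421 20.82427676] F tool [ 0.2 -0.7  1.5] T tool [0.05 0.61 0.01] gap 0.009576484712801526 j6 0.43545972320219 t 19.925
```

drive_tool([
  [[230,-0.001,0.0002,0.003,0,0,0],[230,-0.001,0.0002,0.0055,0,0,0],[230,-0.001,0.0002,0.007,0,0,0],[230,-0.001,0.0002,0.007,0,0,0]],
])

```text
clock: 20.42
tcp_pos: [0.5432, 0.2232, 0.137]
orientation: [0.271, 0.055, 0.961, -0.016]
wrist_force: [-18.8, -2.4, 17.9]
finger_gap: 0.0094
grip_force: 50.3
```

```bash
python3 -c "
from h import *
rep()"
```

```text
lock TCP mm [-1.17507182  1.38973114 16.46109446] F tool [  6.3  -4.6 -24.9] T tool [0.68 1.54 0.04] gap 0.009410659399422634 j6 0.43153794052967187 t 20.425
```

drive_tool([
  [[230,0,0,0,0,0,8],[230,0,0,0,0,0,16],[230,0,0,0,0,0,24],[230,0,0,0,0,0,32],[230,0,0,0,0,0,40],[230,0,0,0,0,0,48],[230,0,0,0,0,0,48]],
])

```text
clock: 21.3
tcp_pos: [0.5442, 0.224, 0.1376]
orientation: [0.254, 0.441, 0.855, 0.097]
wrist_force: [-14.8, 1.2, 16.4]
finger_gap: 0.009
grip_force: 49.6
```

```bash
python3 -c "
from h import *
rep();brass('pics/b3.png')"
```

```text
lock TCP mm [-0.12353779  2.3510949  16.48518905] F tool [  2.3  -3.3 -21.7] T tool [1.12 0.73 0.06] gap 0.009002490532713622 j6 1.2704255886727682 t 21.3
brass px 1 [205. 251.]
brass lock mm [ 2.35891133e+01 -1.71090329e+01 -1.65599489e-14] cw angle 0.6275006126943591 [ 2.35891133e+01 -1.71090329e+01 -1.65599489e-14] [ 2.35891133e+01 -1.71090329e+01 -1.65599489e-14]
```

The pointer has moved about 0.6 rad, so this is the right key. I'll continue to the stop.

drive_tool([
  [[230,0,0,0,0,0,8],[230,0,0,0,0,0,16],[230,0,0,0,0,0,24],[230,0,0,0,0,0,31],[230,0,0,0,0,0,35],[230,0,0,0,0,0,38],[230,0,0,0,0,0,38]],
])

```text
clock: 22.22
tcp_pos: [0.5447, 0.2243, 0.1379]
orientation: [0.209, 0.695, 0.665, 0.175]
wrist_force: [-11.9, 1.3, 15.4]
finger_gap: 0.0095
grip_force: 49.4
```

```bash
python3 -c "
from h import *
rep();brass()"
```

```text
lock TCP mm [ 0.40057843  2.61504956 16.49235314] F tool [  0.1  -2.1 -19.3] T tool [ 1.04 -0.04 -0.38] gap 0.00950877157168856 j6 1.931914029135307 t 22.225
brass px 4 [213.25 257.75]
brass lock mm [ 1.09149348e+01 -3.28405114e+01  2.31080512e-14] cw angle 1.2499203165743564 [ 1.00652217e+01 -3.42946584e+01 -5.46602136e-14] [ 1.27353441e+01 -3.04267646e+01  8.12857749e-14]
```

drive_tool([
  [[230,0,0,-0.001,0,0,-2],[230,0,0,-0.001,0,0,-2],[165,0,0,-0.001,0,0,-2],[165,0,0,-0.001,0,0,-2],[165,0,0,-0.001,0,0,-2],[165,0,0,-0.02,0,0,-2],[165,0,0,-0.06,0,0,-2],[165,0,0,-0.12,0,0,-2],[165,0,0,-0.18,0,0,-2],[165,0,0,-0.2,0,0,-2],[165,0,0,-0.2,0,0,-2]],
])

```text
clock: 23.65
tcp_pos: [0.4409, 0.2357, 0.3078]
orientation: [0.212, 0.684, 0.677, 0.171]
wrist_force: [-0.5, 0.6, -0.2]
finger_gap: 0.0306
grip_force: 0.0
```

```bash
python3 - <<'E'
from h import *
rep();brass('pics/b4.png')
p,d=read_camera("top");W=pts("top",d);L=lockframe(W)*1e3
m=np.zeros((480,640),bool);m[240:300,170:225]=1
q=L[m&(L[...,2]>38)&(L[...,2]<60)];print("bow top",len(q),q.mean(0),q.max(0)) if len(q) else 0
q=L[m&(L[...,2]>24)&(L[...,2]<60)];print("bow",len(q),q.min(0),q.max(0))
m=np.zeros((480,640),bool);m[230:305,370:485]=1;m&=(W[...,2]>.085)&(W[...,2]<.112)
n,l,s,c=cv2.connectedComponentsWithStats(m.astype(np.uint8))
for i in range(1,n):
    if s[i,4]>20: print(s[i,4],(W[l==i].mean(0)-STAND)@np.c_[C,S],W[l==i][:,2].max())
E
```

```text
lock TCP mm [1.61428965e-01 1.90117065e+00 2.15926039e+02] F tool [ 0.6 -0.5 -0.1] T tool [0.47 0.08 0.01] gap 0.03060321257028941 j6 2.022773382812814 t 23.65
brass px 16 [212.8125 257.75  ]
brass lock mm [ 1.08067473e+01 -3.19958726e+01  6.83857401e-14] cw angle 1.2450720885811222 [ 7.63140437e+00 -3.62206892e+01 -5.46602136e-14] [ 1.49149054e+01 -2.46359108e+01  1.44129051e-13]
bow top 105 [ 0.65296958  1.62774974 45.37165802] [ 7.29691336 15.42362262 50.57786466]
bow 167 [ -7.61448297 -11.77544334  24.0813355 ] [ 7.29691336 16.41115539 50.57786466]
105 [ 0.00026605 -0.05291641] 0.10637101476348909
98 [0.00055374 0.00024346] 0.10556300819095665
```

View pics/b4.png

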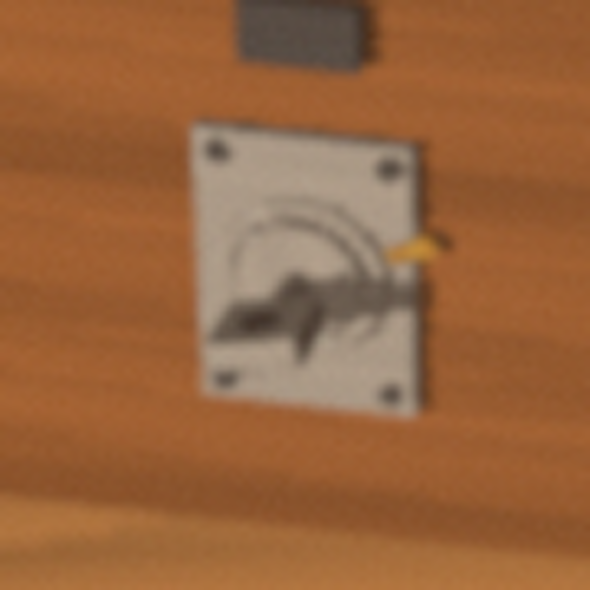

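The pointer at (415,250) shows about 1.2 rad. The collar sits inside the rim and the other two keys stand in the stand. I'm handing in.

```bash
python3 -c "
from workcell import *
print(hand_in())"
```

```text
the job is handed in; nothing more can be done
None
```

I found the right key on the second try and handed the job in at about 24 s of the 72 s allowed. The key is fully home and turned to the stop (pointer at about 1.24 rad), and the other two keys stand in the stand. Nothing in the force readings suggested I touched the mallet, bottle or chisel, though I didn't measure them again. The hand-in gave no verdict.

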